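Find the thread hand of a capped turnbuckle spindle

TASK

The two end spindles of this turnbuckle look alike, but one has a right-hand and the other a left-hand thread, and their yellow caps hide which is which. Find out for the spindle clamped in the vice: try its cap one way and, if it comes up hard, the other way, unscrew it, and finish holding the cap in the gripper, upright and lifted a few centimetres clear above the spindle's end. Leave the other spindle's cap, in the wooden stand, as it is, and do not push the other things on the bench about.

Things in the scene. Friction and masses are not known exactly. Their poses are not given: they have to be found in the camera images.
- vice: blue machine vice with 100 mm steel jaws, bolted to the bench, its screw and tommy bar towards the robot side (-x of its frame). Origin: on the bench, straight below the axis of the spindle it clamps; z up. Its bed is 40 mm and the top of its jaws 78 mm above the bench; jaws 102 mm wide, the vice up to 150 mm wide and from 223 mm in front of the origin to 115 mm behind it
- stand: hardwood stand of two boards, 110 x 150 x 68 mm, fixed to the bench, the other spindle standing in its middle. Origin: centre of its underside, straight below that spindle's axis; z up
- spindle_a: steel turnbuckle spindle, 95 mm long, upright, held fast in the vice or in the wooden stand. Looks like spindle_b; one has a right-hand, the other a left-hand thread, not told which. Origin: centre of its lower end; z up along its axis; yaw arbitrary. Smooth shank 39 mm across up to 68 mm, then 27 mm of coarse two-start thread (39 mm across, 18 mm advance per turn) hidden in the cap
- spindle_b: the other spindle: same size, frame and look as spindle_a, thread of the opposite hand; it stands in whichever of vice and stand spindle_a does not
- spindle_a_top (a point): centre of the upper end face of spindle_a (135 mm above the bench), inside the cap; z up
- spindle_b_top (a point): centre of the upper end face of spindle_b (135 mm above the bench), inside the cap; z up
- cap_a: round yellow plastic cap screwed on spindle_a: 51 mm across, 48 mm high, closed top 5 mm thick, open below, 60 to 120 g, shallow grip ribs, grip 20 to 40 N. Origin: centre of its lower rim; z up; a black mark runs from the top's centre to the rim along its +x. At first it sits fully on, not tight: rim 52 mm above the spindle's origin. Let go half unscrewed, it stays where it is
- cap_b: the same cap on spindle_b. Loosening way (seen from above: anticlockwise for a right-hand, clockwise for a left-hand thread): turns easily, up to 0.5 rad of play, then rises 2.9 mm per rad; the thread lets go after 2.9 to 3.7 rad and it draws straight up; 2 rad more does no harm. Wrong way: comes up hard within 0.6 rad. It cannot be pulled off without unscrewing
- cap_a_mark (a point): outer end of the black mark on top of cap_a, 22 mm from its axis and 48 mm above its rim
- cap_b_mark (a point): outer end of the black mark on top of cap_b, 22 mm from its axis and 48 mm above its rim
- turnbuckle: open steel turnbuckle body, 250 x 68 x 54 mm, 0.95 kg, lying loose beyond the vice. Origin: centre of its underside; x along its length
- nut_bin: blue store bin of hex nuts, 170 x 105 x 76 mm, loose. Origin: centre of its underside
- stud_bin: blue store bin of brass screws, 170 x 105 x 76 mm, loose. Origin: centre of its underside
- caliper: digital caliper, 230 mm long, 12 mm thick, loose. Origin: on the bench under the middle of its beam, x along the beam
- paste_tin: red tin of thread paste, 72 mm diameter, 85 mm high, loose. Origin: centre of its underside
- wrench: open-ended steel wrench, 240 mm, loose. Origin: centre of its underside; x along it
- big_nut: single steel hex nut, 55 mm across flats, 29 mm high, loose. Origin: centre of its underside

How it is judged:
At the end, for the whole second after the job is handed in: The vice spindle's cap is held by the fingers, touching neither spindle nor vice, still, rim at least 10 mm above the spindle's upper end, within 80 mm sideways of its axis, upright within 0.35 rad; the other cap still sits on its spindle in the stand (((horizontal distance between spindle_a and vice below 0.03 m and z of cap_a in the frame of spindle_a_top above 0.01 m and horizontal distance between cap_a and spindle_a below 0.08 m and angle between cap_a's own z axis and vertical below 0.35 rad and contact force between the fingers and cap_a above 1 N and contact force between cap_a and spindle_a below 0.05 N and contact force between cap_a and vice below 0.05 N and linear speed of cap_a below 0.03 m/s and z of cap_b in the frame of spindle_b_top below -0.038 m and horizontal distance between cap_b and spindle_b below 0.006 m and angle between cap_b's own z axis and vertical below 0.1 rad) or (horizontal distance between spindle_b and vice below 0.03 m and z of cap_b in the frame of spindle_b_top above 0.01 m and horizontal distance between cap_b and spindle_b below 0.08 m and angle between cap_b's own z axis and vertical below 0.35 rad and contact force between the fingers and cap_b above 1 N and contact force between cap_b and spindle_b below 0.05 N and contact force between cap_b and vice below 0.05 N and linear speed of cap_b below 0.03 m/s and z of cap_a in the frame of spindle_a_top below -0.038 m and horizontal distance between cap_a and spindle_a below 0.006 m and angle between cap_a's own z axis and vertical below 0.1 rad))); the arm keeps its last pose, push and grip.
It fails at once if the cap on the spindle in the stand is turned or shifted by more than 12 mm at its rim ((horizontal distance between spindle_a and stand below 0.03 m and distance of cap_a_mark from where it was at the start of the episode above 0.012 m) or (horizontal distance between spindle_b and stand below 0.03 m and distance of cap_b_mark from where it was at the start of the episode above 0.012 m)).
It fails at once if one of the loose things on the bench is pushed more than 30 mm (distance of any of turnbuckle, nut_bin, stud_bin, caliper, paste_tin, wrench, big_nut from where it was at the start of the episode above 0.03 m).
It also fails if it takes over 72 s, if anything falls off the work surface, if the arm or the gripper's body presses on something with over 40 N, if the wrist force passes 120 N, or if a joint passes its speed limit or range.

ROBOT

A 6-joint arm with a two-finger parallel gripper is mounted at the origin on the work surface. World frame = base frame: x ahead of the robot, y to its left, z up, the work surface at z = 0. Lengths are in m, angles in rad, forces in N, time in s.
With the tool pointing down it reaches from about 0.325 to 0.775 m from the base axis. Payload 9.3 kg.
Tool frame: the origin (TCP) lies at the very end of the fingers, on their centre line; the grasp point (between the pads) lies 19 mm behind it (manip.hold_point_z is the distance from the TCP to the grasp point, in m); z points along the fingers, y is the direction in which the jaws open and shut (so a half turn about z gives the same grasp; the last joint's range is limited). The gripper opens to 85 mm and grips with 20 to 120 N. Pads are 22 mm wide; open, the fingers measure 114 mm over their backs; the gripper's body (76 mm by 85 mm) begins 54 mm behind the grasp point. The pads swing forward as they close: fully open they stand 13 mm farther back than shut.
Start: joints at [-1.3, 0.259, 0.021, 1.334, 0, 1.418], TCP at [0.226, -0.501, 0.199] pointing down, gripper open.
Joint ranges: [-3.04, 3.04], [-0.91, 1.82], [-1.04, 1.36], [-1.92, 1.95], [-1.52, 1.45], [-3.14, 3.14]. Speed limits (rad/s): [2.22, 2.22, 2.79, 3.14, 3.14, 3.14].

INTERFACE

Orientations are given as a unit quaternion [x, y, z, w].
In Python, from workcell import readout, capture, order, manip gives the robot as it stands.
- The arm moves only by the shell command python3 -m inch 'ROWS' [OPENING] [FORCE]. ROWS is JSON, a list that holds one entry, the list of rows, each a list of 4 numbers: the shift along the tool's x, y, z in m, then the turn about the tool's z in degrees. A call has 1 to 12 rows; each row is the pose to reach, as a shift and turn from the pose commanded when the call began, along the tool's axes at that moment; what a row does not reach only later rows make up. A row lasts 1/10 s, in which the tool goes at most 50 mm and 8.59 degrees, less where a joint would pass 70% of its speed; a pose out of reach is approached as far as the arm can. A call with a gripper value outside its range is refused whole. OPENING is the opening, from 0 (shut) to 1 (fully open), set as the call begins (- or left out, the last holds). The fingers move at their own pace and stop on an object; FORCE is the grip in N (left out, the last holds). Time passes only in rows, so rows that repeat a pose let the fingers close. It gives the time, the measured TCP pose, the force and the opening at its end, in the units of the state.
- readout.observe(): the state, without advancing time (a new reading comes with each control period).
- capture(name): name is "side" or "top" or "wrist"; returns a dict with "img" (384x512x3 uint8, red, green, blue), "camera_matrix" (3x3 intrinsics, pixels), "D" ([k1, k2, p1, p2, k3] as OpenCV has them; the pictures are not rectified), "world_to_cam" (4x4, takes a point from world to camera coordinates); the wrist camera has in their place "hand_eye" (4x4, takes a point from camera to tool coordinates, whose origin is the TCP and whose axes are the flange's). Camera axes: x right, y up, looking along -z (the intrinsics and any distortion apply to the point x, -y, -z); pixel columns grow to the right and rows downward; lengths in m; the calibration is good to about 2 mm. A picture is of the moment at which its call begins: read the wrist's pose just before it. There is no depth.
- order.close_job(): hands the job in, once; it reports no verdict.
The state is a dict: "clock": time; "joint_positions": joint angles; "joint_velocities": joint speeds; "effort": joint torques, N m; "eef_pos": TCP position; "eef_rot": TCP orientation; "contact_force": force on the tool from outside, world axes, zero at the start; "wrist_torque": the same for the moment, N m; "opening": finger opening in m.
Only numpy, scipy, OpenCV 4.12 (cv2) and the standard library are available. Lean on these libraries where they do the work, as an engineer would, in place of code of your own. Each camera call takes 0.05 s, during which the arm holds its last target.

## Working session

There is one attempt and no reset: what is moved stays moved. The work goes in short steps, Python scripts to look and compute and a shell command to move; the robot and the scene stay as the last step left them, time stands still between calls to the robot, and variables do not carry over. Pictures are saved under pics/ and viewed, and the job is handed in when it is done.

```bash
ls; mkdir -p pics; python3 - <<'E'
from workcell import readout, capture, order, manip
import cv2
print(readout.observe()); print(manip.hold_point_z, [a for a in dir(manip) if a[0]!='_'])
for n in ["side","top","wrist"]:
    c=capture(n); cv2.imwrite(f"pics/{n}0.png",c["img"][:,:,::-1])
    print({k:(v.tolist() if hasattr(v,'tolist') else v) for k,v in c.items() if k!="img"})
E
```

```text
pics
{'clock': 0.0, 'joint_positions': array([-1.29963861e+00,  2.59208629e-01,  2.07647600e-02,  1.33369245e+00,
        1.34779015e-05,  1.41814821e+00]), 'joint_velocities': array([ 6.25056229e-05, -1.26230982e-04,  8.33007507e-04,  3.87414239e-04,
        4.15478197e-05, -1.84864989e-03]), 'effort': array([-1.14278540e-03, -5.55642450e+01,  3.44520915e+01,  1.37210175e-02,
       -2.75365863e-06,  1.04580843e-05]), 'eef_pos': array([ 0.22606798, -0.50104487,  0.19885844]), 'eef_rot': array([ 9.77632243e-01,  2.10320584e-01, -3.29501622e-05, -6.69219786e-04]), 'contact_force': array([-0.26296405,  0.5963959 ,  0.19222008]), 'wrist_torque': array([0.03072576, 0.01732629, 0.04030628]), 'opening': 0.08503290495409693}
0.0187 ['MotionError', 'hold_point_z']
{'camera_matrix': [[415.96402134204135, 0.0, 260.5784272438376], [0.0, 415.96402134204135, 191.07584691675495], [0.0, 0.0, 1.0]], 'D': [0.01748051335426395, 0.0, 0.0, 0.0, 0.0], 'world_to_cam': [[-0.765790504374132, -0.642943586952261, 0.013727614773637927, 0.41132083189169366], [0.48058079091082956, -0.5579599301917169, 0.67655215
[... 403 characters left out ...]
0.021537538229496563], [0.9982085713983295, -0.013617241415109352, 0.058259923816881914, -0.5340578221383113], [-0.058451984331961394, -0.014159251592300044, 0.9981898021528781, -1.4402707481875923], [0.0, 0.0, 0.0, 1.0]]}
{'camera_matrix': [[334.8553113343484, 0.0, 251.06888043357307], [0.0, 334.8553113343484, 185.01602069399416], [0.0, 0.0, 1.0]], 'D': [0.024692868142157123, 0.0, 0.0, 0.0, 0.0], 'hand_eye': [[0.0005994246920549453, 0.9463630160718415, 0.32310475468715333, 0.0833650650713929], [0.9999995558549999, -0.0008022707158939187, 0.000494622583721458, -0.001084800576257372], [0.0007273100029994614, 0.3231043146928022, -0.9463630766503169, -0.1753148098868694], [0.0, 0.0, 0.0, 1.0]]}
```

View pics/top0.png

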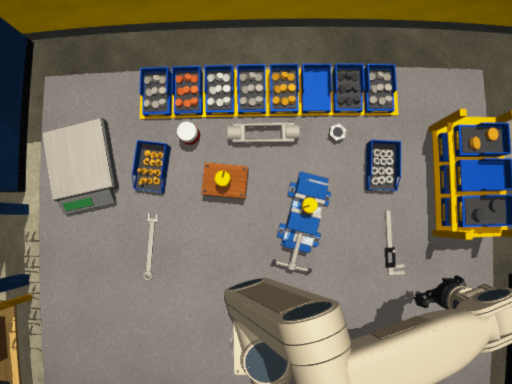

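View pics/side0.png

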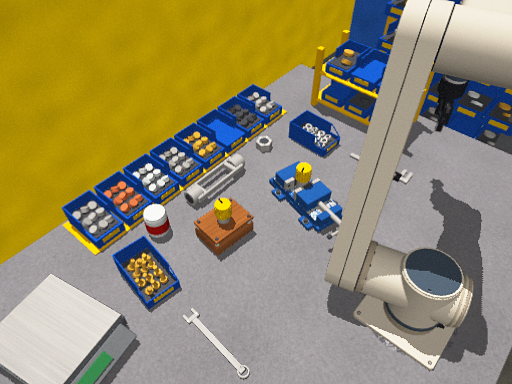

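The top view shows the vice cap near (310,205) and the stand cap near (223,178). I'll zoom in on both.

```bash
cat > h.py <<'E'
import numpy as np, cv2
from workcell import readout, capture, order, manip
from scipy.spatial.transform import Rotation as R
def ray(c,u,v,T=None):
    p=cv2.undistortPoints(np.array([[[u,v]]],float),c["camera_matrix"],np.array(c["D"]))[0,0]
    d=np.array([p[0],-p[1],-1.])
    W=np.linalg.inv(np.array(c["world_to_cam"])) if T is None else T
    return W[:3,3],W[:3,:3]@d
def atz(c,u,v,z,T=None):
    o,d=ray(c,u,v,T); return o+d*(z-o[2])/d[2]
def proj(c,P,T=None):
    W=np.array(c["world_to_cam"]) if T is None else np.linalg.inv(T)
    q=(W@np.r_[P,1])[:3]
    r,_=cv2.projectPoints(np.array([[q[0],-q[1],-q[2]]]),np.zeros(3),np.zeros(3),np.array(c["camera_matrix"]),np.array(c["D"]))
    return r[0,0]
def wristT(s,c):
    T=np.eye(4);T[:3,:3]=R.from_quat(s["eef_rot"]).as_matrix();T[:3,3]=s["eef_pos"]
    return T@np.array(c["hand_eye"])
E
python3 - <<'E'
import cv2
t=cv2.imread('pics/top0.png')[165:285,250:350]; s=cv2.imread('pics/side0.png')[150:240,260:350]
cv2.imwrite('pics/a.png',cv2.resize(t,None,fx=5,fy=5,interpolation=2)); cv2.imwrite('pics/b.png',cv2.resize(s,None,fx=6,fy=6,interpolation=2))
E
```

```text
(no output)
```

View pics/a.png

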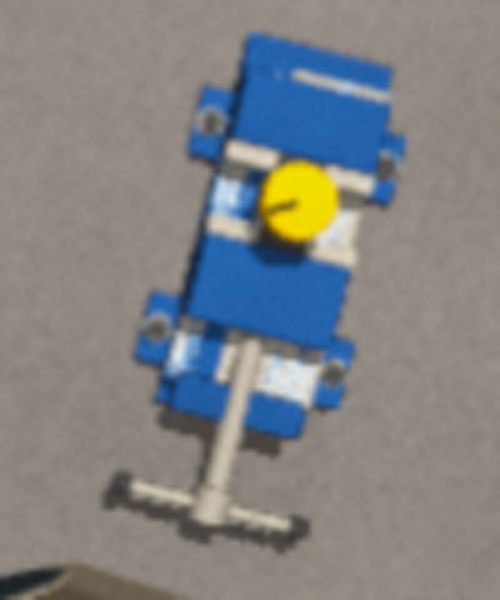

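View pics/b.png

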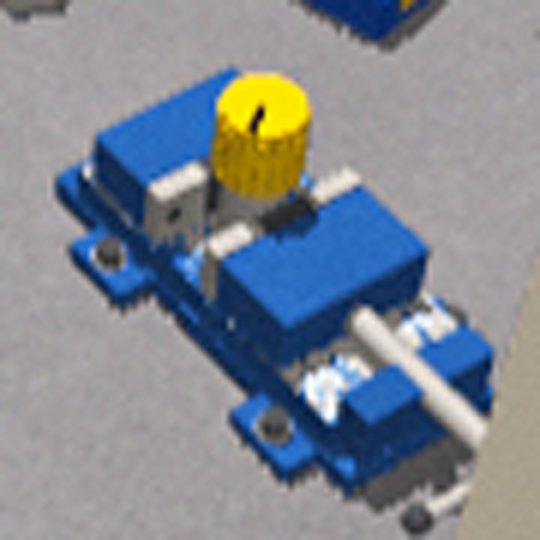

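```bash
python3 - <<'E'
from h import *
t=capture("top");s=capture("side")
print(atz(t,250+300/5-.4,165+202/5-.4,.14),atz(s,260+264/6-.4,150+104/6-.4,.14))
st=readout.observe();print(R.from_quat(st["eef_rot"]).as_matrix().round(3))
# vice axis
print(atz(t,250+210/5,165+510/5,.05),atz(t,250+320/5,165+65/5,.08))
print(atz(t,223,179,.14))
E
```

```text
[ 0.48264606 -0.14649696  0.14      ] [ 0.48491139 -0.15060619  0.14      ]
[[ 0.912  0.411 -0.   ]
 [ 0.411 -0.912  0.001]
 [ 0.    -0.001 -1.   ]]
[ 0.27320638 -0.09222     0.05      ] [ 0.57523651 -0.16956569  0.08      ]
[0.57064594 0.13225786 0.14      ]
```

```bash
python3 -m inch '[[[0.04,-0.022,0,0],[0.08,-0.045,0,0],[0.12,-0.068,0,0],[0.16,-0.09,0,0],[0.2,-0.113,0,0],[0.24,-0.136,0,0],[0.28,-0.159,0,0],[0.32,-0.181,0,0],[0.36,-0.204,0,0],[0.38,-0.2156,0,0],[0.38,-0.2156,0,0],[0.38,-0.2156,0,0]]]' 1 30
python3 - <<'E'
from h import *
s=readout.observe();c=capture("wrist");cv2.imwrite("pics/w1.png",c["img"][:,:,::-1]);print(s["joint_positions"].round(3),s["eef_pos"],c["hand_eye"][0][3])
E
```

```text
clock: 1.45
eef_pos: [0.4839, -0.1482, 0.1993]
eef_rot: [0.977, 0.211, -0.0, -0.0]
contact_force: [-0.1, 0.7, -0.6]
opening: 0.0852
[-0.463  0.184 -0.078  1.309 -0.     2.253] [ 0.48391507 -0.14818168  0.19930226] 0.083366176863294
```

View pics/w1.png

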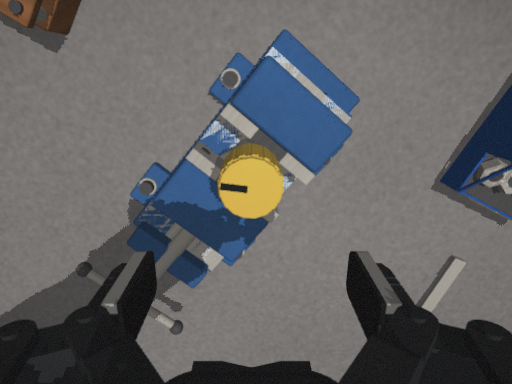

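The wrist view shows the cap top as a disc centred near (251,188), and its mark points left. The fingers are at the sides, well clear of it.

```bash
python3 - <<'E'
from h import *
s=readout.observe();c=capture("wrist");T=wristT(s,c)
p=atz(c,251,187.5,.14,T);print(p, [np.linalg.norm(atz(c,u,v,.14,T)-p) for u,v in[(217,187.5),(285,187.5),(251,219)]])
M=R.from_quat(s["eef_rot"]).as_matrix();print(M.T@(p-s["eef_pos"]))
t=capture("top");x=capture("side")
for q in (p,[.4837,-.1485,.14]):print(proj(t,q),proj(x,q))
E
```

```text
[ 0.48423845 -0.14710123  0.14      ] [np.float64(0.02523920537044918), np.float64(0.02523494117159676), np.float64(0.025597852673925597)]
[ 0.0012908  -0.00125632  0.05936879]
[309.77775295 204.50342362] [303.12812416 167.60303243]
[310.21358125 204.66421833] [303.51954314 167.44978902]
```

```bash
python3 -m inch '[[[0.001,-0.001,0.03,0],[0.001,-0.001,0.06,0],[0.001,-0.001,0.08,0],[0.001,-0.001,0.095,0],[0.001,-0.001,0.095,0],[0.001,-0.001,0.095,0]]]' 1 30
python3 -m inch '[[[0,0,0,0],[0,0,0,0],[0,0,0,0],[0,0,0,0],[0,0,0,0],[0,0,0,0],[0,0,0,0],[0,0,0,0]]]' 0 30
python3 - <<'E'
from h import *
s=readout.observe();print(s)
c=capture("wrist");cv2.imwrite("pics/w2.png",c["img"][:,:,::-1])
E
```

```text
clock: 2.25
eef_pos: [0.4842, -0.1479, 0.1049]
eef_rot: [0.978, 0.21, -0.0, -0.0]
contact_force: [0.6, -0.3, 0.6]
opening: 0.0853
clock: 3.05
eef_pos: [0.4869, -0.1479, 0.1082]
eef_rot: [0.978, 0.211, 0.003, 0.002]
contact_force: [0.0, 3.2, 26.0]
opening: -0.0001
{'clock': 3.05, 'joint_positions': array([-4.60495955e-01,  2.29076001e-01, -2.58044900e-01,  1.07582725e+00,
        9.38806955e-04,  2.25682202e+00]), 'joint_velocities': array([ 0.00122622, -0.00033233,  0.00118996,  0.00017723, -0.00117233,
       -0.00155843]), 'effort': array([-1.39612187e+00, -3.78734207e+01,  2.35815257e+01, -7.14231133e-01,
       -7.18439184e-01, -3.06415859e-03]), 'eef_pos': array([ 0.48694569, -0.14789429,  0.10816099]), 'eef_rot': array([0.97757511, 0.21054996, 0.00336181, 0.00207773]), 'contact_force': array([1.05151650e-02, 3.23159076e+00, 2.60080194e+01]), 'wrist_torque': array([0.62151464, 0.15673267, 0.02640981]), 'opening': -0.00010917410722036922}
```

View pics/w2.png

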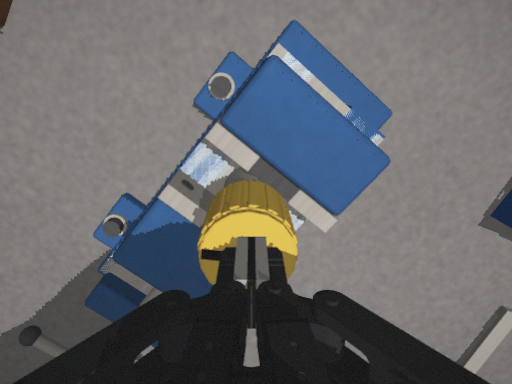

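```bash
python3 - <<'E'
from h import *
s=readout.observe();c=capture("wrist");T=wristT(s,c)
Tt=T@np.linalg.inv(np.array(c["hand_eye"]))
for z in (0,-.019,-.03,-.054): print(z,proj(c,(Tt@[0,0,z,1])[:3],T), (Tt@[0,0,z,1])[:3])
print(proj(c,[.4842,-.1471,.14],T),proj(c,[.4842,-.1471,.092],T))
im=c["img"][:,:,::-1][160:310,160:340];cv2.imwrite("pics/w3.png",cv2.resize(im,None,fx=4,fy=4,interpolation=2))
c=capture("side");cv2.imwrite("pics/s3.png",cv2.resize(c["img"][100:260,220:400,::-1],None,fx=4,fy=3.7,interpolation=2))
c=capture("top");cv2.imwrite("pics/t3.png",cv2.resize(c["img"][150:300,240:400,::-1],None,fx=4,fy=4,interpolation=2))
E
```

```text
0 [253.07903533 223.66724983] [ 0.48694809 -0.14791186  0.10816377]
-0.019 [253.25984705 239.41782937] [ 0.48680608 -0.14786164  0.12716317]
-0.03 [253.38280786 250.12054396] [ 0.48672387 -0.14783257  0.13816283]
-0.054 [253.71477402 278.98158732] [ 0.48654448 -0.14776914  0.16216207]
[249.91234154 255.66569993] [249.79889991 215.76935059]
```

View pics/w3.png

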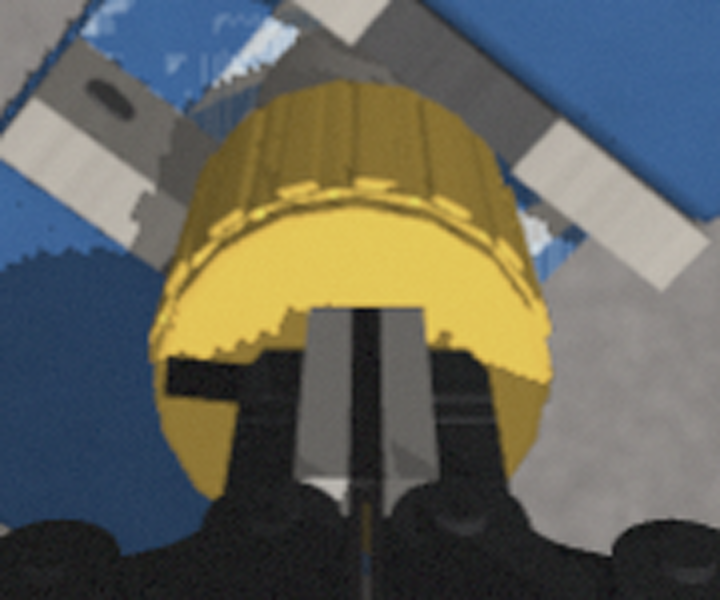

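View pics/s3.png

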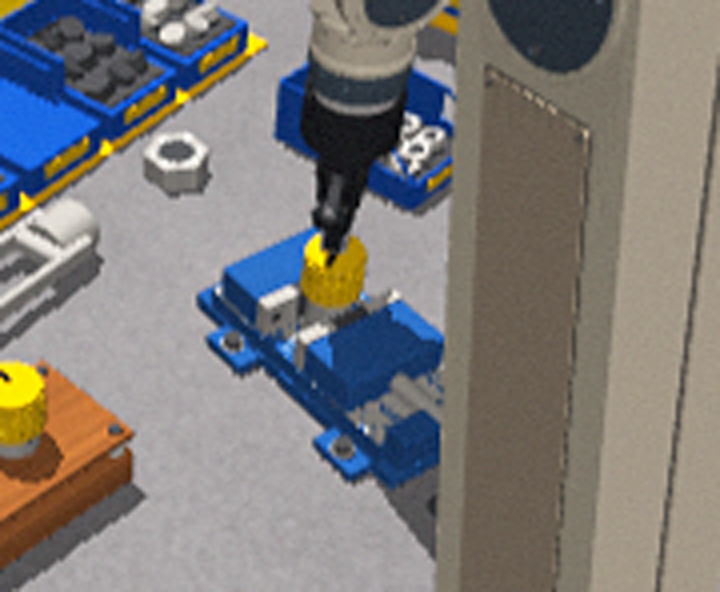

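View pics/t3.png

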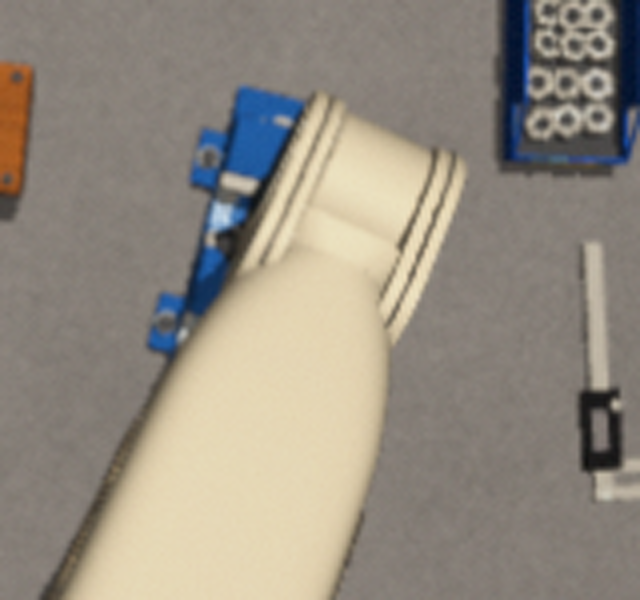

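The fingers closed on top of the cap: opening is 0 with about 26 N upward. The apparent finger size in the wrist view puts their real ends about 30 mm behind the nominal TCP. I'll back off, open, and use this contact height (TCP z ≈ 0.108 = cap top) as the reference.

```bash
python3 -m inch '[[[0,0,-0.02,0],[0,0,-0.02,0],[0,0,-0.02,0]]]' 0 30
python3 -m inch '[[[0,0,0,0],[0,0,0,0],[0,0,0,0],[0,0,0,0],[0,0,0,0],[0,0,0,0],[0,0,0,0]]]' 1 30
python3 - <<'E'
from h import *
s=readout.observe();c=capture("wrist");T=wristT(s,c);print(s["eef_pos"],s["contact_force"])
print(proj(c,[.4842,-.1471,.14],T))
cv2.imwrite("pics/w4.png",c["img"][:,:,::-1])
E
```

```text
clock: 3.55
eef_pos: [0.4846, -0.1473, 0.1248]
eef_rot: [0.978, 0.21, 0.0, 0.0]
contact_force: [-0.3, -0.2, 0.1]
opening: -0.0001
clock: 4.25
eef_pos: [0.4844, -0.1472, 0.1245]
eef_rot: [0.978, 0.21, 0.0, -0.0]
contact_force: [0.6, 0.0, 0.1]
opening: 0.0854
[ 0.48439899 -0.14723215  0.12447384] [0.58013262 0.02261359 0.09360684]
[252.85038165 236.50757981]
```

View pics/w4.png

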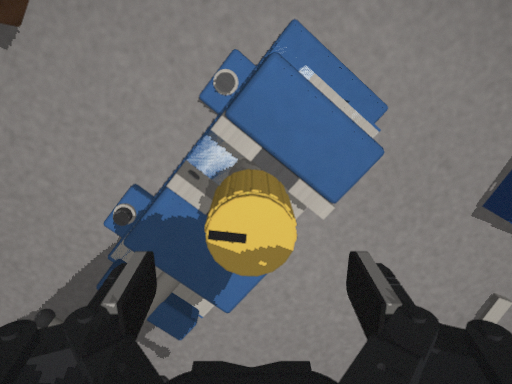

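```bash
python3 -m inch '[[[0,0,0.015,0],[0,0,0.03,0],[0,0,0.03,0],[0,0,0.03,0]]]' 1 30
python3 -m inch '[[[0,0,0.01,0],[0,0,0.02,0],[0,0,0.02,0],[0,0,0.02,0]]]' 1 30
python3 - <<'E'
from h import *
c=capture("side");cv2.imwrite("pics/s5.png",cv2.resize(c["img"][100:260,220:400,::-1],None,fx=4,fy=3.7,interpolation=2))
c=capture("wrist");cv2.imwrite("pics/w5.png",c["img"][:,:,::-1])
E
```

```text
clock: 4.7
eef_pos: [0.4844, -0.1472, 0.0947]
eef_rot: [0.978, 0.21, -0.0, -0.0]
contact_force: [0.3, -0.0, 0.1]
opening: 0.0852
clock: 5.1
eef_pos: [0.4842, -0.1472, 0.0742]
eef_rot: [0.978, 0.21, -0.0, -0.0]
contact_force: [0.7, 0.2, 0.6]
opening: 0.0856
```

View pics/s5.png

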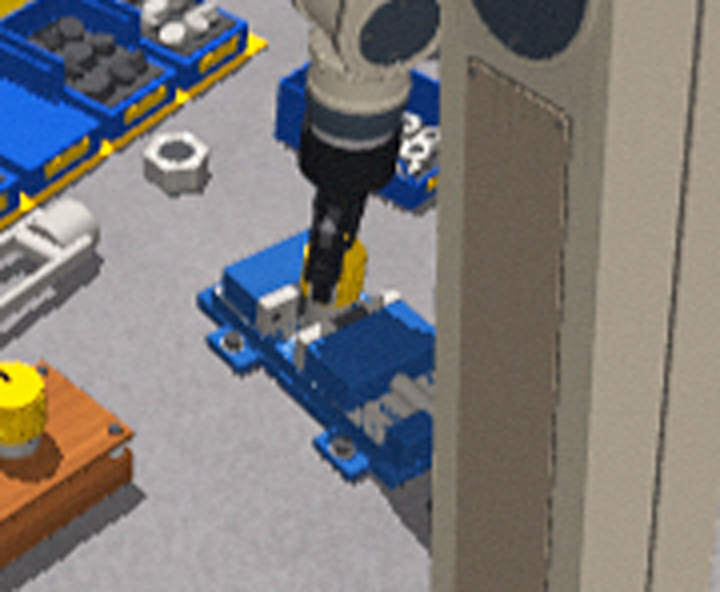

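View pics/w5.png

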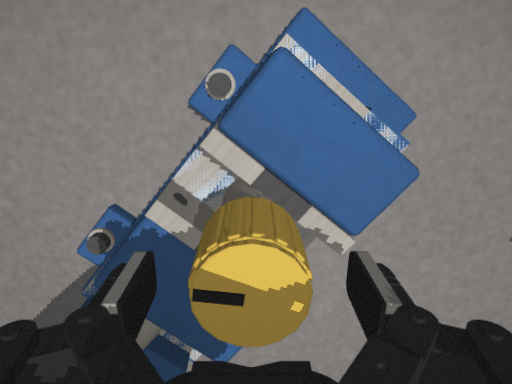

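Side view: the finger now reaches beside the cap, above the jaws. Wrist view: the cap (centre ~(250,285)) lies midway between the pads. Now I'll grip.

```bash
python3 -m inch '[[[0,0,0,0],[0,0,0,0],[0,0,0,0],[0,0,0,0],[0,0,0,0],[0,0,0,0],[0,0,0,0]]]' 0 30
python3 - <<'E'
from h import *
s=readout.observe();print(s["wrist_torque"],s["joint_positions"].round(3))
E
```

```text
clock: 5.9
eef_pos: [0.4845, -0.1473, 0.0749]
eef_rot: [0.978, 0.21, 0.0, 0.0]
contact_force: [-0.9, 0.9, 5.3]
opening: 0.0505
[ 0.16149896  0.30314102 -0.00041276] [-0.461  0.256 -0.314  1.001  0.     2.257]
```

Gripped at 50.5 mm. Trying anticlockwise (negative about tool z) first.

```bash
cat > q.py <<'E'
from h import *
s=readout.observe();M=R.from_quat(s["eef_rot"]).as_matrix();print("torq",s["wrist_torque"].round(2),"F",s["contact_force"].round(1),"z",s["eef_pos"][2].round(4),"yaw",np.degrees(np.arctan2(M[1,0],M[0,0])).round(1),"j6",s["joint_positions"][5].round(3))
E
python3 -m inch '[[[0,0,0,-4],[0,0,0,-8],[0,0,0,-12],[0,0,0,-12]]]'; python3 q.py
python3 -m inch '[[[0,0,0,-4],[0,0,0,-8],[0,0,0,-12],[0,0,0,-12]]]'; python3 q.py
```

```text
clock: 6.3
eef_pos: [0.4849, -0.1473, 0.0749]
eef_rot: [0.95, 0.312, 0.001, 0.0]
contact_force: [-0.2, 1.5, 5.5]
opening: 0.0507
torq [ 0.3  -0.    0.06] F [-0.2  1.5  5.5] z 0.0749 yaw 36.4 j6 2.046
clock: 6.7
eef_pos: [0.4847, -0.1474, 0.0748]
eef_rot: [0.913, 0.409, 0.0, 0.0]
contact_force: [0.6, 1.4, 5.5]
opening: 0.0506
torq [ 0.2   0.06 -0.31] F [0.6 1.4 5.5] z 0.0748 yaw 48.2 j6 1.839
```

```bash

python3 -m inch '[[[0,0,0,-3],[0,0,0,-6],[0,0,0,-6]]]'; python3 q.py
python3 -m inch '[[[0,0,0,-3],[0,0,0,-6],[0,0,0,-6]]]'; python3 q.py
python3 - <<'E'
from h import *
s=readout.observe();c=capture("wrist");T=wristT(s,c)
cv2.imwrite("pics/w6.png",c["img"][:,:,::-1])
E
```

```text
clock: 7.0
eef_pos: [0.4845, -0.1478, 0.0746]
eef_rot: [0.89, 0.455, -0.0, 0.0]
contact_force: [0.2, -2.6, 3.8]
opening: 0.0504
torq [-0.53  0.26 -0.44] F [ 0.2 -2.6  3.8] z 0.0746 yaw 54.2 j6 1.735
clock: 7.3
eef_pos: [0.4845, -0.1479, 0.0745]
eef_rot: [0.865, 0.501, -0.0, 0.001]
contact_force: [0.7, -4.9, 1.4]
opening: 0.0507
torq [-0.87  0.02 -0.43] F [ 0.7 -4.9  1.4] z 0.0745 yaw 60.1 j6 1.631
```

View pics/w6.png

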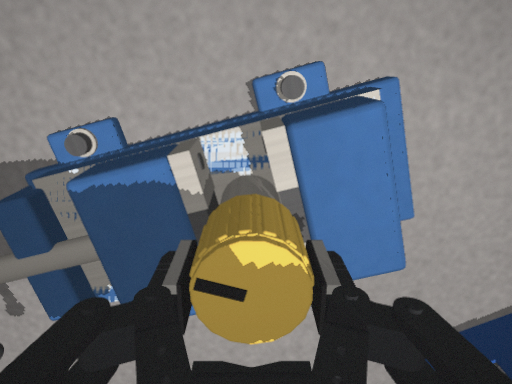

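```bash

python3 -m inch '[[[0,0,0,-4],[0,0,0,-8],[0,0,0,-8]]]'; python3 q.py
python3 - <<'E'
from h import *
a=cv2.imread("pics/w5.png");b=cv2.imread("pics/w6.png")
c=capture("wrist")["img"][:,:,::-1]
cv2.imwrite("pics/w7.png",np.hstack([cv2.resize(i[190:350,180:325],None,fx=1.8,fy=1.8) for i in(a,b,c)]))
E
```

```text
clock: 7.65
eef_pos: [0.4847, -0.1476, 0.0745]
eef_rot: [0.828, 0.56, 0.0, 0.0]
contact_force: [1.4, -4.7, 1.3]
opening: 0.0503
torq [-0.9  -0.3  -0.34] F [ 1.4 -4.7  1.3] z 0.0745 yaw 68.2 j6 1.491
```

View pics/w7.png

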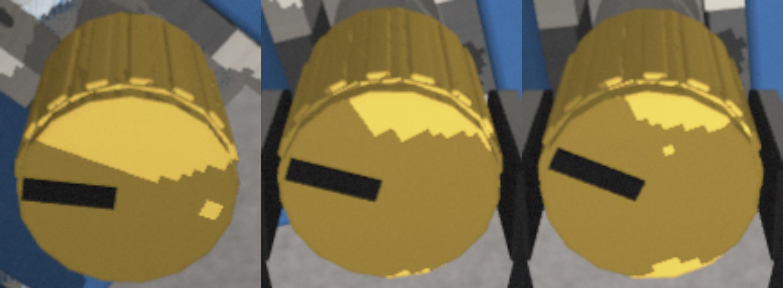

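The mark stays back relative to the pads, by about 7° and then 15°, so anticlockwise is hard and the grip slips there. The thread is therefore left-hand and loosens clockwise. I'll open, wind the wrist back to gain range, and regrip.

```bash

python3 -m inch '[[[0,0,0,0],[0,0,0,0],[0,0,0,0],[0,0,0,0],[0,0,0,0],[0,0,0,0]]]' 1 30
python3 -m inch '[[[0,0,0,-8],[0,0,0,-16],[0,0,0,-24],[0,0,0,-32],[0,0,0,-40],[0,0,0,-48],[0,0,0,-56],[0,0,0,-64],[0,0,0,-72],[0,0,0,-80],[0,0,0,-88],[0,0,0,-88]]]';python3 q.py
python3 -m inch '[[[0,0,0,-8],[0,0,0,-16],[0,0,0,-24],[0,0,0,-32],[0,0,0,-40],[0,0,0,-48],[0,0,0,-56],[0,0,0,-64],[0,0,0,-72],[0,0,0,-80],[0,0,0,-88],[0,0,0,-88]]]';python3 q.py
python3 -m inch '[[[0,0,0,-8],[0,0,0,-16],[0,0,0,-24],[0,0,0,-32],[0,0,0,-40],[0,0,0,-48],[0,0,0,-56],[0,0,0,-64],[0,0,0,-72],[0,0,0,-74],[0,0,0,-74],[0,0,0,-74]]]';python3 q.py
```

```text
clock: 8.3
eef_pos: [0.4844, -0.1472, 0.0745]
eef_rot: [0.828, 0.561, 0.0, -0.0]
contact_force: [0.3, -0.0, 0.7]
opening: 0.0853
clock: 9.5
eef_pos: [0.4844, -0.1472, 0.0745]
eef_rot: [0.205, 0.979, 0.0, -0.0]
contact_force: [-0.7, -0.3, 0.2]
opening: 0.085
torq [ 0.01 -0.03 -0.03] F [-0.7 -0.3  0.2] z 0.0745 yaw 156.4 j6 -0.049
clock: 10.7
eef_pos: [0.4844, -0.1472, 0.0745]
eef_rot: [-0.531, 0.847, 0.0, -0.0]
contact_force: [0.0, 0.8, 0.0]
opening: 0.0852
torq [ 0.01 -0.03  0.05] F [0.  0.8 0. ] z 0.0745 yaw -115.8 j6 -1.581
clock: 11.9
eef_pos: [0.4844, -0.1472, 0.0745]
eef_rot: [0.934, -0.359, -0.0, -0.0]
contact_force: [-0.5, -0.1, -0.7]
opening: 0.0851
torq [0.02 0.02 0.02] F [-0.5 -0.1 -0.7] z 0.0745 yaw -42.0 j6 -2.869
```

```bash

python3 -m inch '[[[0,0,0,0],[0,0,0,0],[0,0,0,0],[0,0,0,0],[0,0,0,0],[0,0,0,0],[0,0,0,0]]]' 0 33;python3 q.py
python3 - <<'E'
from h import *
cv2.imwrite("pics/w8.png",capture("wrist")["img"][:,:,::-1])
E
python3 -m inch '[[[0,0,0,4],[0,0,0,8],[0,0,0,12],[0,0,0,16],[0,0,0,20],[0,0,0,24],[0,0,0,28],[0,0,0,32],[0,0,0,36],[0,0,0,40],[0,0,0,40]]]';python3 q.py
python3 -m inch '[[[0,0,0,4],[0,0,0,8],[0,0,0,12],[0,0,0,16],[0,0,0,20],[0,0,0,20]]]';python3 q.py
python3 - <<'E'
from h import *
cv2.imwrite("pics/w9.png",np.hstack([cv2.resize(i[170:350,150:350],None,fx=1.8,fy=1.8) for i in (cv2.imread("pics/w8.png"),capture("wrist")["img"][:,:,::-1])]))
E
```

```text
clock: 12.6
eef_pos: [0.4846, -0.147, 0.0748]
eef_rot: [0.934, -0.356, 0.0, -0.0]
contact_force: [-0.2, 3.0, 4.7]
opening: 0.0508
torq [ 0.64 -0.11 -0.19] F [-0.2  3.   4.7] z 0.0748 yaw -41.7 j6 -2.874
clock: 13.75
eef_pos: [0.4845, -0.1475, 0.0748]
eef_rot: [0.755, -0.655, 0.0, 0.0]
contact_force: [-1.0, 1.1, 5.3]
opening: 0.0503
torq [ 0.19  0.1  -0.01] F [-1.   1.1  5.3] z 0.0748 yaw -81.9 j6 -2.174
clock: 14.35
eef_pos: [0.4847, -0.1475, 0.075]
eef_rot: [-0.63, 0.776, -0.001, 0.0]
contact_force: [-0.2, 0.5, 7.2]
opening: 0.0505
torq [ 0.32  0.11 -0.03] F [-0.2  0.5  7.2] z 0.075 yaw -101.9 j6 -1.825
```

View pics/w9.png

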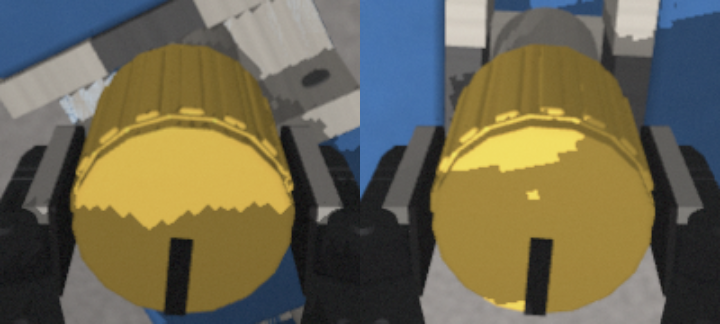

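The mark has not moved relative to the pads over 60°, so the cap turns easily clockwise. Continuing, with a lift of 2.9 mm/rad.

```bash

python3 -m inch '[[[0,0,-0.0005,5],[0,0,-0.001,10],[0,0,-0.0012,15],[0,0,-0.0015,20],[0,0,-0.0017,25],[0,0,-0.002,30],[0,0,-0.0022,35],[0,0,-0.0025,40],[0,0,-0.0025,40]]]';python3 q.py
python3 -m inch '[[[0,0,-0.0002,5],[0,0,-0.0005,10],[0,0,-0.0008,15],[0,0,-0.001,20],[0,0,-0.0013,25],[0,0,-0.0015,30],[0,0,-0.0018,35],[0,0,-0.002,40],[0,0,-0.002,40]]]';python3 q.py
```

```text
clock: 15.3
eef_pos: [0.4846, -0.1475, 0.0771]
eef_rot: [-0.327, 0.945, -0.0, 0.0]
contact_force: [-0.0, -0.8, 3.8]
opening: 0.0505
torq [-0.16 -0.09 -0.07] F [-0.  -0.8  3.8] z 0.0771 yaw -141.8 j6 -1.128
clock: 16.2
eef_pos: [0.4845, -0.1475, 0.0791]
eef_rot: [0.015, 1.0, -0.0, 0.0]
contact_force: [0.4, 0.2, 3.0]
opening: 0.0508
torq [ 0.09 -0.07 -0.02] F [0.4 0.2 3. ] z 0.0791 yaw 178.3 j6 -0.432
```

```bash

python3 -m inch '[[[0,0,-0.0002,5],[0,0,-0.0005,10],[0,0,-0.0008,15],[0,0,-0.001,20],[0,0,-0.0013,25],[0,0,-0.0015,30],[0,0,-0.0018,35],[0,0,-0.002,40],[0,0,-0.002,40]]]';python3 q.py
python3 -m inch '[[[0,0,-0.0002,5],[0,0,-0.0005,10],[0,0,-0.0008,15],[0,0,-0.001,20],[0,0,-0.0013,25],[0,0,-0.0015,30],[0,0,-0.0018,35],[0,0,-0.002,40],[0,0,-0.002,40]]]';python3 q.py
python3 -m inch '[[[0,0,-0.0002,5],[0,0,-0.0005,10],[0,0,-0.0008,15],[0,0,-0.001,20],[0,0,-0.0013,25],[0,0,-0.0015,30],[0,0,-0.0018,35],[0,0,-0.002,40],[0,0,-0.002,40]]]';python3 q.py
```

```text
clock: 17.1
eef_pos: [0.4845, -0.1473, 0.0811]
eef_rot: [0.355, 0.935, -0.0, 0.0]
contact_force: [-0.4, 0.1, 4.0]
opening: 0.0507
torq [ 0.11 -0.03 -0.05] F [-0.4  0.1  4. ] z 0.0811 yaw 138.4 j6 0.265
clock: 18.0
eef_pos: [0.4843, -0.1473, 0.083]
eef_rot: [0.653, 0.757, -0.0, 0.0]
contact_force: [-1.8, -0.6, 4.4]
opening: 0.0503
torq [-0.11  0.21 -0.03] F [-1.8 -0.6  4.4] z 0.083 yaw 98.5 j6 0.962
clock: 18.9
eef_pos: [0.4843, -0.1475, 0.085]
eef_rot: [0.873, 0.489, -0.0, 0.0]
contact_force: [-1.1, -1.0, 4.9]
opening: 0.0506
torq [-0.22  0.3  -0.01] F [-1.1 -1.   4.9] z 0.085 yaw 58.5 j6 1.659
```

```bash

python3 -m inch '[[[0,0,-0.0002,5],[0,0,-0.0005,10],[0,0,-0.0008,15],[0,0,-0.001,20],[0,0,-0.0013,25],[0,0,-0.0015,30],[0,0,-0.0018,35],[0,0,-0.002,40],[0,0,-0.002,40]]]';python3 q.py
python3 -m inch '[[[0,0,-0.002,0],[0,0,-0.004,0],[0,0,-0.004,0]]]';python3 q.py
```

```text
clock: 19.8
eef_pos: [0.4843, -0.1474, 0.087]
eef_rot: [0.987, 0.161, -0.0, 0.0]
contact_force: [-1.5, -0.9, 5.2]
opening: 0.0507
torq [-0.29  0.34 -0.01] F [-1.5 -0.9  5.2] z 0.087 yaw 18.5 j6 2.357
clock: 20.1
eef_pos: [0.4841, -0.1471, 0.0909]
eef_rot: [0.987, 0.16, -0.0, -0.0]
contact_force: [-1.5, -1.4, 0.2]
opening: 0.0504
torq [-0.15  0.3  -0.04] F [-1.5 -1.4  0.2] z 0.0909 yaw 18.4 j6 2.359
```

```bash

python3 -m inch '[[[0,0,-0.003,0],[0,0,-0.006,0],[0,0,-0.009,0],[0,0,-0.009,0]]]';python3 q.py
python3 - <<'E'
from h import *
cv2.imwrite("pics/w10.png",capture("wrist")["img"][:,:,::-1])
E
```

```text
clock: 20.5
eef_pos: [0.4844, -0.1472, 0.1004]
eef_rot: [0.987, 0.159, 0.0, 0.0]
contact_force: [-2.2, -0.6, 0.4]
opening: 0.0505
torq [-0.1   0.63 -0.  ] F [-2.2 -0.6  0.4] z 0.1004 yaw 18.3 j6 2.361
```

View pics/w10.png

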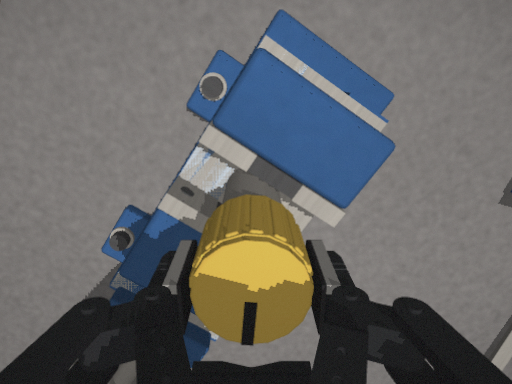

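The cap lifts with the gripper, keeps the same place between the pads, and takes almost no force. Lifting clear.

```bash

python3 -m inch '[[[0,0,-0.01,0],[0,0,-0.02,0],[0,0,-0.03,0],[0,0,-0.04,0],[0,0,-0.05,0],[0,0,-0.06,0],[0,0,-0.06,0],[0,0,-0.06,0],[0,0,-0.06,0]]]';python3 q.py
python3 - <<'E'
from h import *
cv2.imwrite("pics/w11.png",capture("wrist")["img"][:,:,::-1])
c=capture("side");cv2.imwrite("pics/s11.png",cv2.resize(c["img"][80:260,180:400,::-1],None,fx=3,fy=3,interpolation=2))
E
```

```text
clock: 21.45
eef_pos: [0.4842, -0.1471, 0.1595]
eef_rot: [0.987, 0.159, -0.0, -0.0]
contact_force: [0.8, 0.5, -1.3]
opening: 0.0507
torq [-0.01  0.03  0.07] F [ 0.8  0.5 -1.3] z 0.1595 yaw 18.3 j6 2.362
```

View pics/w11.png

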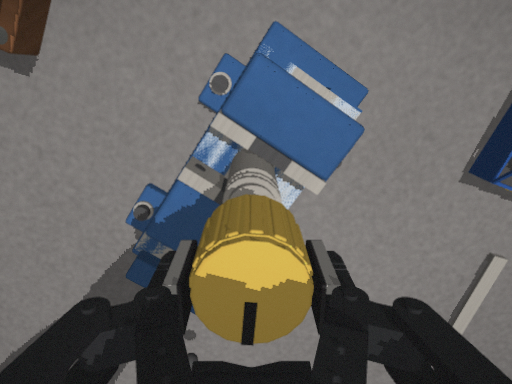

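View pics/s11.png

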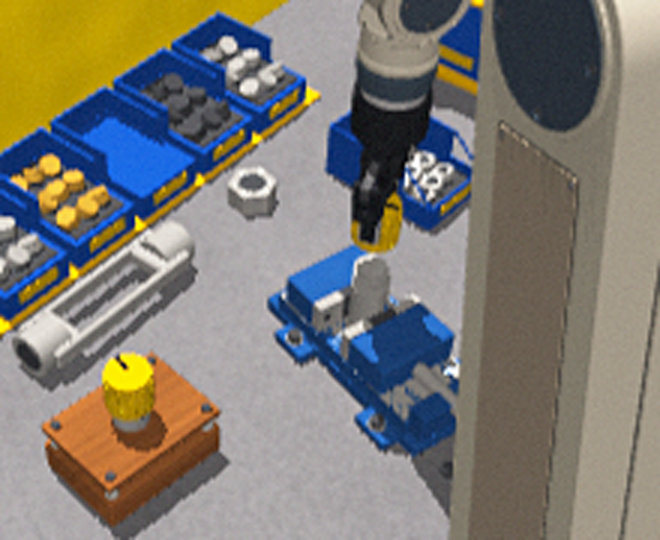

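The cap hangs upright in the fingers. The spindle's bare threaded end shows below it, and the stand cap is untouched. The rim is about 177 mm up (92 + 85), roughly 40 mm above the spindle's top, and the contact force is just the cap's weight. Handing in.

```bash
python3 -c "
from workcell import order
print(order.close_job())"
```

```text
the job is handed in; nothing more can be done
None
```

The vice spindle has a left-hand thread. Its cap is off, and I handed the job in with the gripper holding it upright about 40 mm above the spindle's end (the limit was 10 mm). The clock read about 21 s of the 72 s allowed.

- **Finding the hand:** I tried anticlockwise first. After about 0.5 rad it came up hard, and the cap slipped in the pads at roughly 0.4 N m. I opened, wound the wrist back and regripped at 33 N. Clockwise, it turned easily with no visible slip in the check after 60°. I unscrewed it about 300° in all, lifting as it rose, and it drew straight up with almost no force.
- **One failed step:** my first grip closed on top of the cap, pressing with about 26 N. The real finger ends looked about 30 mm behind the stated TCP, so the nominal height was too high. I reopened and went about 30 mm lower, and the second grip held at 50.5 mm across.
- **Last checks:** the force on the tool was about -1.3 N vertically, consistent with the cap's own weight, and the tool pointed straight down. The last pictures show the vice spindle's thread bare and the cap clear above it. The stand cap and the loose things I could see look unmoved; I judged that by eye, not by measuring. I took no picture after handing in, and the hand-in reported no verdict.

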